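# Fish the carabiner out from behind the cupboard

## Task

The carabiner has dropped down behind the little cupboard, into the narrow gap between its back and the cinderblock. Take the hooked rod, reach in at the open end of the gap, set the hook down inside the carabiner's eye and, feeling your way with the tip resting only lightly on the buckled board (its paint is still soft), draw the carabiner along the board until the whole of it lies a good two fingers clear of the gap; do not touch it with the gripper. Then lay the rod back down the way it lay, off the carabiner, without having shoved the cupboard or the block or disturbed the other things.

Things in the scene. Friction and masses are not known exactly. Their poses are not given: they have to be found in the camera images.
- carabiner: aluminium snap carabiner lying flat in the gap, 60 mm long (own x), 32 mm wide (own y), bent from 5 mm round bar, about 20 g; origin in the middle of its open eye, level with its underside. The eye is about 50 by 19 mm inside, long side along own x. At first its origin lies 104 to 120 mm inside the gap's mouth, its long axis within 10 degrees of the gap's.
- rod: hooked rod, 100 g, on the board: wooden grip 110 mm long (own x), 22 wide (own y), 26 tall; origin at the centre of the grip's underside. From the grip's +x end a stiff 5 mm steel rod climbs forward to 48 mm above the underside, then bends down to its tip. Gripped firmly (100 N) 30 mm ahead of the origin it does not slip (balance point 60 mm ahead).
- rod_tip (a point): lowest point of the rod's rounded bead tip, 6 mm across: 235 mm ahead (+x) of the rod's origin and level with the grip's underside, so that the rod must be held some 10 degrees nose-down for the tip to touch down before the grip. With the rod held so, the tip yields about 0.8 mm per newton pressed down
- gap_mouth (a point): on the flat board's level, in the middle (to 2 mm) of the gap's open end; own +y runs into the gap, own +x across it to the cupboard. The gap is straight, 320 mm long, 50 to 54 mm wide, open above; walls: the cinderblock (own x = -26 mm, 90 mm tall) on the robot's side, the cupboard's back (180 mm tall) beyond
- cupboard: small plywood cupboard, 140 mm deep, 320 wide, 180 tall, fixed, its back to the gap and its white swing door facing away from the robot; origin at the centre of its underside, own y along its width
- block: hollow cinderblock, 190 mm (own x) by 390 (own y) by 90 tall, fixed; origin at the centre of its underside
- board: fixed painted plywood board under everything, flat top 12 mm above this origin, 500 by 880 mm. It has buckled: from 75 mm inside the gap's mouth to 165 mm in front of it, it rises and dips smoothly by several mm (slopes to 10 degrees), which is not measured and must be felt. Its soft new paint marks there if the rod's tip presses with 5 N or more
- case: bystander: white mouthguard case, 64 by 84 by 26 mm tall, origin at the centre of its underside
- ring: bystander: silicone grip ring lying flat, 70 mm outside, 44 mm inside, 15 mm tall, origin at the centre of its underside
- jar: bystander: small glass jar on top of the cupboard, 54 mm across, 75 mm tall, origin at the centre of its underside
- tiffin: bystander: three stacked steel tiffin tiers with lid, on top of the cupboard, 131 mm across its clips, 168 mm tall, origin at the centre of its underside

How it is judged:
By the outcome, as a careful person would: the job done as asked, in the order asked, and still so for the second after the job is handed in, with the robot touching nothing.
It also fails if it takes over 69 s, if anything falls off the work surface, if the arm or the gripper's body presses on something with over 40 N, if the wrist force passes 120 N, or if a joint passes its speed limit or range.

## Robot

A 6-joint arm with a two-finger parallel gripper is mounted at the origin on the work surface. World frame = base frame: x ahead of the robot, y to its left, z up, the work surface at z = 0. Lengths are in mm, angles in rad, forces in N, time in s.
With the tool pointing down it reaches from about 250 to 850 mm from the base axis. Payload 12.5 kg.
Tool frame: the origin (TCP) lies on the centre line of the jaws, within the pads' length; the fingertips stand 22 mm ahead of it and the grasp point (between the pads) lies 3 mm ahead of it; z points along the fingers, y is the line along which they close (so a half turn about z gives the same grasp; the last joint's range is limited). The gripper opens to 93 mm and grips with 3 to 60 N. Pads are 15 mm wide; open, the fingers measure 128 mm over their backs; the gripper's body (75 mm by 188 mm) begins 65 mm behind the grasp point.
Start: joints at [-1.352, 0.351, 1.652, -0, 1.139, -0.085], TCP at [164.551, -524.793, 240.633] pointing down, gripper open.
Joint ranges: [-2.75, 2.75], [-0.79, 2.1], [0.01, 2.65], [-1.57, 4.71], [0.07, 3.14], [-2.87, 2.87]. Speed limits (rad/s): [2.22, 2.22, 2.79, 3.14, 3.14, 3.14].

## Interface

Orientations are given as a rotation vector (axis times angle).
In Python, from cell import bot, viewer gives the robot as it stands.
- The arm moves only by the shell command python3 -m jog 'ROWS' [FORCE]. ROWS is text: rows parted by semicolons, each of 5 numbers parted by spaces: the shift along the tool's x, y, z in units of 40 mm (1.0 is 40 mm), then the turn about the tool's z in units of 5 degrees (1.0 is 5 degrees), then the finger opening in mm, from 0 to 93. A call has 1 to 20 rows; each row shifts and turns the commanded pose from where the row before left it, along the tool's axes as they then stand; what a row does not reach is not made up. A row lasts 1/10 s, in which the tool goes at most 50 mm and 8.59 degrees, less where a joint would pass 70% of its speed; a pose out of reach is approached as far as the arm can. A call is refused whole if a number of a shift passes 1 or a number of a turn 1, either way. A call with a gripper value outside its range is refused whole. The fingers move at their own pace and stop on an object; FORCE is the grip in N (left out, the last holds). Time passes only in rows, so rows that do not move let the fingers close. It gives the time, the measured TCP pose, the force, the opening and the grip force at its end, in the units of the state.
- bot.read_state(): the state, without advancing time (a new reading comes with each control period).
- viewer.read_camera(name): name is "side" or "top" or "wrist"; returns the picture (400x640x3 uint8, blue, green, red); there is no depth.
- viewer.camera_info(name): a dict with "vfov" (degrees; the focal length in pixels is half the picture's height over the tangent of half this angle, whatever the lens; pixels are square), "cx", "cy" (the principal point, pixels), "dist_coeffs" ([k1, k2, p1, p2, k3] as OpenCV has them; the pictures are not rectified), "T" (4x4, takes a point from camera to world coordinates); the wrist camera has in their place "hand_eye" (4x4, takes a point from camera to tool coordinates, whose origin is the TCP and whose axes are the flange's). Camera axes: x right, y down, z forward; pixel columns grow to the right and rows downward; lengths in mm; the calibration is good to about 2 mm. A picture is of the moment at which its call begins: read the wrist's pose just before it. camera_info takes no time and is no camera call.
- bot.close_job(): hands the job in; it is judged then, once.
The state is a dict: "clock": time; "joint_pos": joint angles; "qd": joint speeds; "effort": joint torques, N m; "position": TCP position; "ee_rot": TCP orientation; "force": force on the tool from outside, world axes, zero at the start; "wrist_torque": the same for the moment, N m; "opening": finger opening in mm; "grip_force": force on a finger pad.
Only numpy, scipy, OpenCV 4.12 (cv2) and the standard library are available. Lean on these libraries where they do the work, as an engineer would, in place of code of your own. Each camera call takes 0.05 s, during which the arm holds its last target. There are 200 camera calls.

## Working session

There is one attempt and no reset: what is moved stays moved. The work goes in short steps, Python scripts to look and compute and a shell command to move; the robot and the scene stay as the last step left them, time stands still between calls to the robot, and variables do not carry over. Pictures are saved under pics/ and viewed, at most 10 in all, crops included, and the job is handed in when it is done.

```bash
ls; mkdir -p pics; python3 - <<'E'
from cell import bot, viewer
import cv2, numpy as np
s=bot.read_state(); print({k:np.round(v,3).tolist() for k,v in s.items()})
for n in ["top","side","wrist"]:
    im=viewer.read_camera(n); cv2.imwrite(f"pics/{n}0.png",im); 
    i=viewer.camera_info(n); print(n,{k:np.round(v,4).tolist() for k,v in i.items() if not isinstance(v,str)})
E
```

```text
pics
{'clock': 0.0, 'joint_pos': [-1.352, 0.351, 1.652, 0.0, 1.139, -0.085], 'qd': [0.003, -0.0, -0.001, 0.003, -0.0, -0.001], 'effort': [0.004, -49.73, -28.525, 0.07, 0.026, -0.0], 'position': [164.473, -524.499, 240.109], 'ee_rot': [-3.104, -0.475, 0.0], 'force': [0.426, -0.098, -0.962], 'wrist_torque': [-0.069, 0.015, -0.02], 'grip_force': 0.0, 'opening': 93.25}
top {'vfov': 43.9481, 'cx': 319.2931, 'cy': 197.0337, 'dist_coeffs': [-0.0457, 0.0, 0.0, 0.0, 0.0], 'T': [[0.025, -0.9986, 0.0467, 489.8406], [-0.9995, -0.0259, -0.0184, 13.9838], [0.0195, -0.0462, -0.9987, 1179.2156], [0.0, 0.0, 0.0, 1.0]]}
side {'vfov': 47.55, 'cx': 322.7394, 'cy': 190.0841, 'dist_coeffs': [0.0399, 0.0, 0.0, 0.0, 0.0], 'T': [[-0.9742, -0.1569, 0.1623, 362.2657], [-0.2255, 0.6444, -0.7307, 807.8822], [0.0101, -0.7484, -0.6631, 889.8], [0.0, 0.0, 0.0, 1.0]]}
wrist {'vfov': 62.1214, 'cx': 315.1218, 'cy': 201.2012, 'dist_coeffs': [-0.0149, 0.0, 0.0, 0.0, 0.0], 'hand_eye': [[-0.0009, -0.9534, -0.3018, 85.4587], [1.0, -0.0005, -0.0014, 0.4612], [0.0012, -0.3018, 0.9534, -142.2375], [0.0, 0.0, 0.0, 1.0]]}
```

View pics/top0.png

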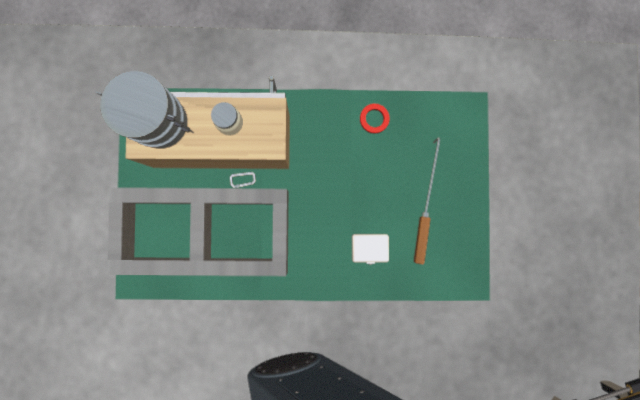

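View pics/side0.png

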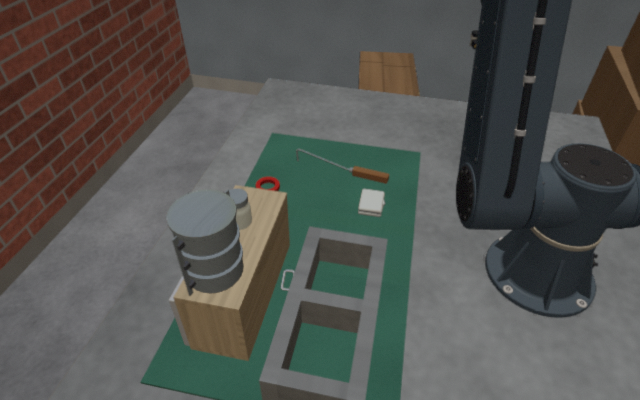

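Top view: the gap runs along +y. Its mouth is near (287,178), the carabiner near (243,180), the rod grip at (422,240) with its tip at (437,138), the ring at (375,118) and the case at (370,248). The side view agrees.

```bash
cat > h.py <<'E'
import numpy as np, cv2
from cell import bot, viewer
from scipy.spatial.transform import Rotation as Ro
def cam(name, st=None):
    i=viewer.camera_info(name); f=200/np.tan(np.radians(i["vfov"])/2)
    K=np.array([[f,0,i["cx"]],[0,f,i["cy"]],[0,0,1]]); d=np.array(i["dist_coeffs"],float)
    if name=="wrist":
        T=np.eye(4); T[:3,:3]=Ro.from_rotvec(st["ee_rot"]).as_matrix(); T[:3,3]=st["position"]; T=T@np.array(i["hand_eye"])
    else: T=np.array(i["T"])
    return K,d,T
def ray(c,p):
    K,d,T=c; u=cv2.undistortPoints(np.array([[p]],float),K,d)[0,0]; v=T[:3,:3]@[u[0],u[1],1]; return T[:3,3],v/np.linalg.norm(v)
def plane(c,p,z):
    o,v=ray(c,p); return o+v*(z-o[2])/v[2]
def tri(obs):
    A=0;b=0
    for c,p in obs:
        o,v=ray(c,p); M=np.eye(3)-np.outer(v,v); A=A+M; b=b+M@o
    X=np.linalg.solve(A,b); return X,[np.linalg.norm((np.eye(3)-np.outer(v,v))@(X-o)) for o,v in (ray(c,p) for c,p in obs)]
def proj(c,X):
    K,d,T=c; Ti=np.linalg.inv(T); X=np.atleast_2d(X)
    return cv2.projectPoints(X.astype(float),cv2.Rodrigues(Ti[:3,:3])[0],Ti[:3,3],K,d)[0][:,0]
E
python3 - <<'E'
from h import *
t=cam("top")
np.set_printoptions(precision=1,suppress=True)
for n,p,z in [("grip rear",(420,263),25),("grip front",(426,216),38),("tip",(437,138),15),("blk corner",(287,189),102),("cup corner top",(286,156),192),("cup btm",(287,168),12),("cara",(243,180),14),("ring",(375,118),20),("case",(370,248),38),("jar",(225,117),260)]:
    print(n,plane(t,p,z))
a=cv2.imread("pics/top0.png")[85:300,105:505]; 
cv2.imwrite("pics/w.png",cv2.imread("pics/wrist0.png"))
E
```

```text
grip rear [ 395.9 -246.    25. ]
grip front [ 505.6 -255.2   38. ]
tip [ 692.4 -284.4   15. ]
blk corner [555.9  64.9 102. ]
cup corner top [616.4  64.5 192. ]
cup btm [611.1  70.5  12. ]
cara [579.8 173.1  14. ]
ring [ 734.8 -134.6   20. ]
case [ 428.8 -126.6   38. ]
jar [678.  177.1 260. ]
```

```bash
python3 -m jog '.91 -.7 -.13 0 93;.91 -.7 -.13 0 93;.91 -.7 -.13 0 93;.91 -.7 -.13 0 93;.91 -.7 -.13 0 93;.91 -.7 -.13 0 93;.91 -.7 -.13 0 93;.91 -.7 -.13 0 93;.91 -.7 -.13 0 93;.91 -.7 -.13 0 93;.91 -.7 -.13 0 93;.91 -.7 -.13 0 93;.91 -.7 -.13 0 93;.91 -.7 -.13 0 93;.91 -.7 -.13 0 93' && python3 -m jog '0 0 0 -1 93;0 0 0 -1 93;0 0 0 -1 93;0 0 0 -1 93;0 0 0 -1 93;0 0 0 -1 93;0 0 0 -1 93;0 0 0 -1 93;0 0 0 -1 93;0 0 0 -1 93;0 0 0 -1 93;0 0 0 -1 93;0 0 0 -1 93;0 0 0 -1 93;0 0 0 0 93;0 0 0 0 93' && python3 - <<'E'
from h import *
import pickle
s=bot.read_state(); im=viewer.read_camera("wrist"); cv2.imwrite("pics/g1.png",im); pickle.dump(s,open("g1.pkl","wb"))
print(s["clock"],s["position"],s["ee_rot"],s["joint_pos"],s["force"])
E
```

```text
clock: 1.65
position: [560.6, 41.2, 318.7]
ee_rot: [3.105, 0.476, -0.0]
force: [1.2, -1.4, 0.6]
opening: 93.0
grip_force: 0.0
clock: 3.25
position: [559.8, 39.3, 318.5]
ee_rot: [-2.274, -2.167, 0.0]
force: [-0.0, -0.1, -0.0]
opening: 92.7
grip_force: 0.0
3.25 [559.8374079   39.30006919 318.46459891] [-2.27377316e+00 -2.16746182e+00  4.02377108e-04] [-1.28718456e-02  3.04132626e-01  1.52117473e+00  1.11389936e-05
  1.31665420e+00  3.49908869e-02] [-0.03714531 -0.12871122 -0.00062938]
```

View pics/g1.png

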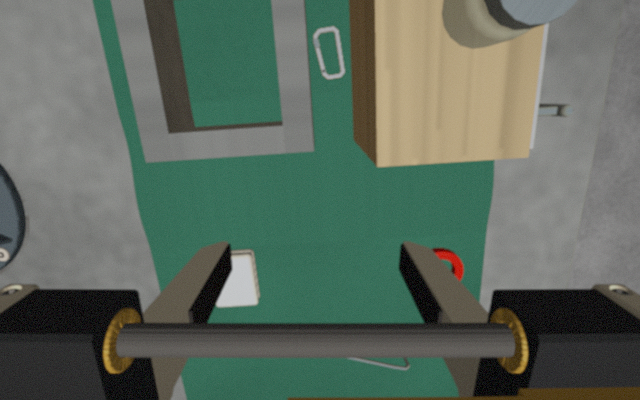

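The wrist view shows the gap mouth between the block corner (314,151) and the cupboard corner (about 354,143 at the bottom, 377,166 at the top). The carabiner is centred near (329,52). I'll take a second view from another place.

```bash
python3 -m jog '.5 -.7 0 0 93;.5 -.7 0 0 93;0 0 0 0 93;0 0 0 0 93;0 0 0 0 93' && python3 - <<'E'
from h import *
import pickle
s=bot.read_state(); im=viewer.read_camera("wrist"); cv2.imwrite("pics/g2.png",im); pickle.dump(s,open("g2.pkl","wb"))
a=cv2.imread("pics/g1.png")[0:190,270:400]
b=im[20:210,300:430]
# predicted location for g2 crop
c=np.hstack([cv2.resize(a,None,fx=3,fy=3,interpolation=cv2.INTER_CUBIC),cv2.resize(b,None,fx=3,fy=3,interpolation=cv2.INTER_CUBIC)])
cv2.imwrite("pics/gc.png",c); print(c.shape,s["position"])
c1=cam("wrist",pickle.load(open("g1.pkl","rb")));c2=cam("wrist",s)
print(proj(c2,[plane(c1,(329,52),14),plane(c1,(314,151),102),plane(c1,(377,166),192)]))
E
```

```text
clock: 3.8
position: [506.4, 81.4, 318.7]
ee_rot: [2.272, 2.169, 0.0]
force: [-0.1, -0.4, -0.0]
opening: 92.7
grip_force: 0.0
(570, 780, 3) [506.39039912  81.39645979 318.680522  ]
[[372.05363292  85.68802603]
 [363.46213675 186.27910207]
 [438.65967569 211.40415321]]
```

View pics/gc.png

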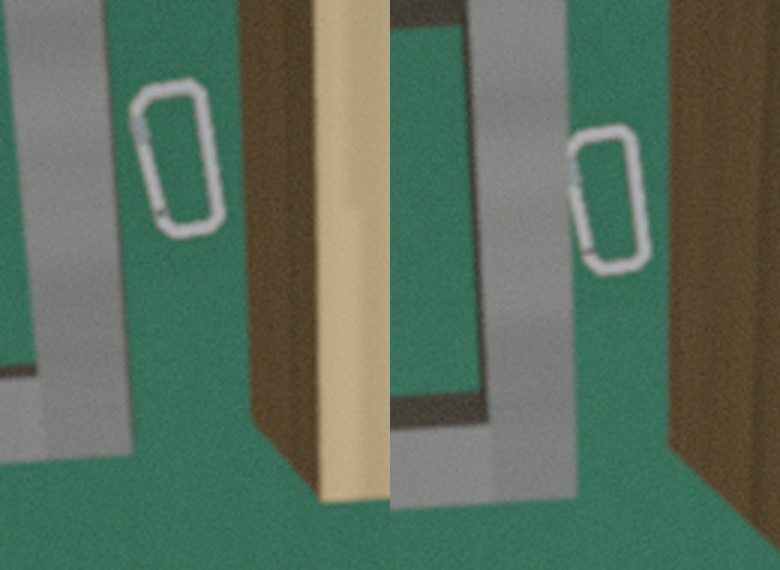

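The enlarged crop, with view 1 on the left and view 2 on the right, gives these crop pixels:

| Point | View 1 | View 2 |
|---|---|---|
| Carabiner near end | (190,229) | (617,266) |
| Carabiner far end | (175,88) | (605,132) |
| Block top corner | (132,453) | (577,497) |
| Cupboard foot corner | (252,418) | (669,446) |

```bash
python3 - <<'E'
from h import *
import pickle
np.set_printoptions(precision=1,suppress=True)
c1=cam("wrist",pickle.load(open("g1.pkl","rb")));c2=cam("wrist",pickle.load(open("g2.pkl","rb")))
A=lambda u,v:(270+(u+.5)/3-.5,(v+.5)/3-.5); B=lambda u,v:(300+(u-390+.5)/3-.5,20+(v+.5)/3-.5)
for n,a,b in [("near",(190,229),(617,266)),("far",(175,88),(605,132)),("ctr",(182,158),(611,199)),("blk",(132,453),(577,497)),("cup",(252,418),(669,446))]:
    print(n,*tri([(c1,A(*a)),(c2,B(*b))]),plane(c1,A(*a),14.5),plane(c2,B(*b),14.5))
# wall directions: block inner top edge v1 (104,5)-(132,453) ; cupboard foot line v1 (239,5)-(252,418)
print(plane(c1,A(104,5),102),plane(c1,A(132,453),102)); print(plane(c1,A(239,5),12),plane(c1,A(252,418),12))
print(plane(c2,B(567,5),102),plane(c2,B(577,497),102)); print(plane(c2,B(668,5),12),plane(c2,B(669,446),12))
E
```

```text
near [588.3 147.5  15.2] [np.float64(0.13912086126730003), np.float64(0.13912086126715137)] [588.3 147.4  14.5] [588.5 147.6  14.5]
far [584.2 202.3   9.1] [np.float64(0.0929905179236127), np.float64(0.09299051792352563)] [584.  201.5  14.5] [583.2 201.8  14.5]
ctr [585.9 175.2  13.9] [np.float64(0.002260341534607399), np.float64(0.0022603415345062313)] [585.9 175.1  14.5] [585.8 175.2  14.5]
blk [560.2  66.6  93.9] [np.float64(0.08636158962674444), np.float64(0.08636158962671033)] [559.2  54.4  14.5] [570.7  45.1  14.5]
cup [613.2  67.   13. ] [np.float64(0.18522614752290087), np.float64(0.18522614752287705)] [613.2  67.3  14.5] [612.8  67.2  14.5]
[558.5 211.3 102. ] [560.3  67.9 102. ]
[610.7 230.7  12. ] [613.4  67.   12. ]
[556.8 233.7 102. ] [559.   68.7 102. ]
[609.1 249.   12. ] [613.3  66.6  12. ]
```

Everything checks out: the gap mouth is about (586.7, 67), the gap is 53 mm wide and the carabiner centre is (585.8, 175.2). Next, the rod.

```bash
python3 -m jog '-.945 .085 0 0 93;-.945 .085 0 0 93;-.945 .085 0 0 93;-.945 .085 0 0 93;-.945 .085 0 0 93;-.945 .085 0 0 93;-.945 .085 0 0 93;-.945 .085 0 0 93;-.945 .085 0 0 93' && python3 -m jog '0 0 0 1 93;0 0 0 1 93;0 0 0 1 93;0 0 0 1 93;0 0 0 1 93;0 0 0 1 93;0 0 0 1 93;0 0 0 1 93;0 0 0 1 93;0 0 0 1 93;0 0 0 1 93;0 0 0 1 93;0 0 0 1 93;0 0 0 1 93;0 0 0 1 93;0 0 0 1 93;0 0 0 1 93;0 0 0 1 93;0 0 0 1 93;0 0 0 0 93' && python3 -m jog '0 0 0 0 93;0 0 0 0 93;0 0 0 0 93' && python3 - <<'E'
from h import *
import pickle
s=bot.read_state(); im=viewer.read_camera("wrist"); cv2.imwrite("pics/r1.png",im); pickle.dump(s,open("r1.pkl","wb"))
E
python3 -m jog '0 .75 0 0 93;0 .75 0 0 93;0 0 0 0 93;0 0 0 0 93;0 0 0 0 93' && python3 - <<'E'
from h import *
import pickle
s=bot.read_state(); im=viewer.read_camera("wrist"); cv2.imwrite("pics/r2.png",im); pickle.dump(s,open("r2.pkl","wb"))
a=cv2.imread("pics/r1.png")[0:280,220:400]; b=im[0:280,180:360]
cv2.imwrite("pics/rc.png",cv2.resize(np.hstack([a,b]),None,fx=2.1,fy=2.1,interpolation=cv2.INTER_CUBIC))
E
```

```text
clock: 4.75
position: [520.9, -261.9, 318.3]
ee_rot: [-2.272, -2.169, 0.0]
force: [0.0, 0.3, 0.3]
opening: 93.3
grip_force: 0.0
clock: 6.75
position: [521.0, -260.2, 318.3]
ee_rot: [-3.134, 0.212, 0.001]
force: [-0.2, 0.0, 0.4]
opening: 93.0
grip_force: 0.0
clock: 7.05
position: [521.0, -259.6, 318.6]
ee_rot: [-3.135, 0.207, 0.0]
force: [0.6, 0.5, -0.1]
opening: 92.9
grip_force: 0.0
clock: 7.6
position: [513.1, -318.2, 318.7]
ee_rot: [-3.134, 0.207, 0.0]
force: [-0.3, 0.4, 0.3]
opening: 93.2
grip_force: 0.0
```

View pics/rc.png

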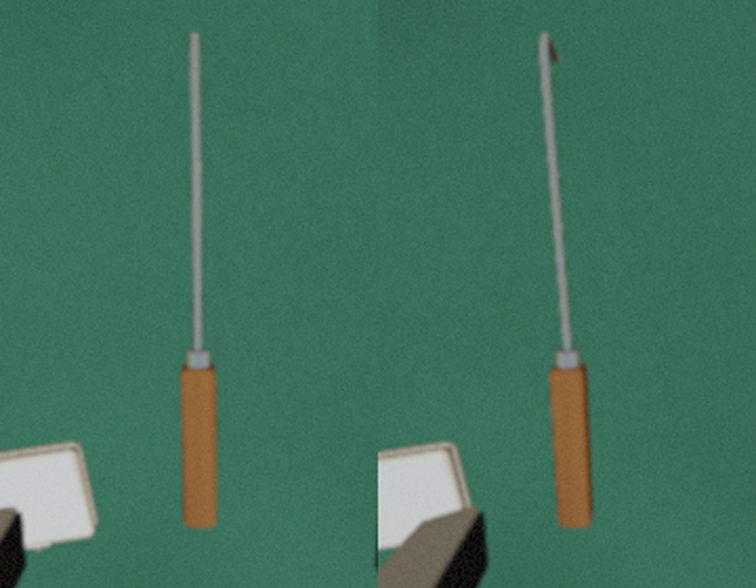

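Crop pixels, view 1 then view 2:

| Point | View 1 | View 2 |
|---|---|---|
| Grip rear | (199.5,526) | (574,526) |
| Grip front | (198.5,368) | (567.5,368) |
| Hook bend | (195,36) | (545,36) |

```bash
python3 - <<'E'
from h import *
import pickle
np.set_printoptions(precision=1,suppress=True)
c1=cam("wrist",pickle.load(open("r1.pkl","rb")));c2=cam("wrist",pickle.load(open("r2.pkl","rb")))
A=lambda u,v:(220+(u+.5)/2.1-.5,(v+.5)/2.1-.5); B=lambda u,v:(180+(u-378+.5)/2.1-.5,(v+.5)/2.1-.5)
P={}
for n,a,b,z in [("rear",(199.5,526),(574,526),38),("front",(198.5,368),(567.5,368),38),("bend",(195,36),(545,36),59)]:
    P[n]=tri([(c1,A(*a)),(c2,B(*b))])[0]
    print(n,*tri([(c1,A(*a)),(c2,B(*b))]),plane(c1,A(*a),z),plane(c2,B(*b),z))
s=bot.read_state(); R=Ro.from_rotvec(s["ee_rot"]).as_matrix(); print(R[:,0],np.degrees(np.arctan2(R[1,0],R[0,0])),s["position"])
E
```

```text
rear [ 399.4 -242.3   33.7] [np.float64(0.036707521449286115), np.float64(0.03670752144917911)] [ 401.5 -242.6   38. ] [ 401.4 -243.2   38. ]
front [ 506.4 -256.    28.3] [np.float64(0.00691212164436369), np.float64(0.006912121644258128)] [ 508.6 -256.3   38. ] [ 508.4 -257.6   38. ]
bend [ 689.5 -278.7   50. ] [np.float64(0.05969530368339593), np.float64(0.05969530368323071)] [ 687.6 -278.5   59. ] [ 687.5 -279.8   59. ]
[ 1.  -0.1  0. ] -7.538883158810206 [ 513.2 -318.1  318.7]
```

```bash
python3 -m jog '-.46 -.75 0 0 60;-.46 -.75 0 0 60;0 0 1 0 60;0 0 1 0 60;0 0 1 0 60;0 0 1 0 60;0 0 1 0 60;0 0 1 0 60;0 0 .6 0 60;0 0 .3 0 60;0 0 0 0 60;0 0 0 0 60;0 0 0 0 60' && python3 -m jog '0 0 0 0 10;0 0 0 0 10;0 0 0 0 10;0 0 0 0 10;0 0 0 0 10;0 0 0 0 10;0 0 0 0 10;0 0 0 0 10' 10
```

```text
clock: 8.95
position: [485.3, -254.9, 44.1]
ee_rot: [3.134, -0.208, 0.003]
force: [-0.0, 0.8, -0.5]
opening: 60.3
grip_force: 0.0
clock: 9.75
position: [484.5, -254.6, 42.7]
ee_rot: [-3.135, 0.208, 0.0]
force: [-0.6, 0.5, 1.1]
opening: 21.6
grip_force: 10.0
```

```bash
python3 -m jog '0 0 0 0 10;0 0 0 0 10;0 0 -.1 0 10;0 0 -.1 0 10;0 0 -.1 0 10;0 0 -.1 0 10;0 0 0 0 10;0 0 0 0 10;0 0 0 0 10' 3 && python3 - <<'E'
from h import *
s=bot.read_state(); print(s["force"],s["wrist_torque"],s["position"])
im=viewer.read_camera("side"); cv2.imwrite("pics/s1.png",im)
cv2.imwrite("pics/s1c.png",cv2.resize(im[120:220,270:420],None,fx=5,fy=5,interpolation=cv2.INTER_CUBIC))
c=cam("side")
print(proj(c,[[455,-250,12],[400.5,-243,12],[688,-279.5,12],[688,-279.5,60]]))
E
```

```text
clock: 10.65
position: [484.4, -254.5, 58.5]
ee_rot: [-3.135, 0.208, 0.0]
force: [-0.4, 0.7, 0.2]
opening: 21.8
grip_force: 3.0
[-0.43583498  0.74220862  0.22116802] [-0.00478666  0.07909014 -0.02672647] [ 484.4000422  -254.51015601   58.5110217 ]
[[368.93330598 177.07898282]
 [386.68445793 181.3172724 ]
 [297.01205944 159.96471447]
 [296.57939291 147.59836363]]
```

View pics/s1c.png

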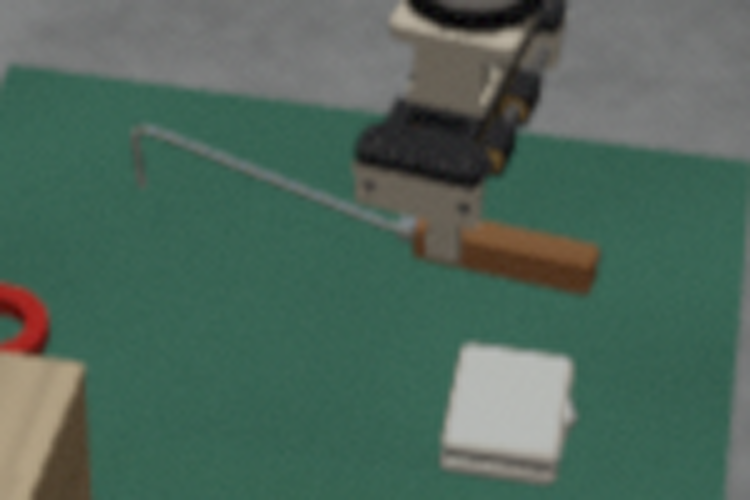

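The rod came up level: the tip is at about (298,157), roughly 12 mm off the board, and the tail rose with it, so it did not pivot in the pads. I'll try easing the grip slightly while it is low.

```bash
python3 -m jog '0 0 0 0 21.9;0 0 0 0 21.9' 3;  python3 -m jog '0 0 0 0 22.2;0 0 0 0 22.2' 3; python3 - <<'E'
from h import *
im=viewer.read_camera("side"); cv2.imwrite("pics/s2.png",im)
a=cv2.imread("pics/s1.png")
# where did the image change, tip region & tail region
for (r,c) in [((135,175),(285,330)),((155,190),(355,400))]:
    d=np.abs(im[r[0]:r[1],c[0]:c[1]].astype(int)-a[r[0]:r[1],c[0]:c[1]]).sum(2); print(d.max(),(d>60).sum())
E
```

```text
clock: 10.9
position: [484.4, -254.5, 58.5]
ee_rot: [-3.135, 0.208, 0.0]
force: [0.7, -0.5, -0.7]
opening: 22.0
grip_force: 2.0
clock: 11.1
position: [484.5, -254.6, 58.7]
ee_rot: [3.135, -0.208, 0.0]
force: [-0.3, -0.0, -0.2]
opening: 21.7
grip_force: 0.0
115 111
131 370
```

Easing to 21.9 mm gives 2 N, so the fingers can hold even more lightly. I'll regrip low, ease to about 1 N and lift, so the nose stays down.

```bash
python3 -m jog '0 0 0 0 40;0 0 .24 0 40;0 0 .24 0 40;0 0 0 0 40;0 0 0 0 40;0 0 0 0 10;0 0 0 0 10;0 0 0 0 10;0 0 0 0 10;0 0 0 0 10;0 0 0 0 10' 20;  python3 -m jog '0 0 0 0 21.95;0 0 0 0 21.95;0 0 0 0 21.95;0 0 -.1 0 21.95;0 0 -.1 0 21.95;0 0 -.1 0 21.95;0 0 -.1 0 21.95;0 0 0 0 21.95' 3; python3 - <<'E'
from h import *
im=viewer.read_camera("side"); cv2.imwrite("pics/s3.png",im)
cv2.imwrite("pics/s3c.png",cv2.resize(np.hstack([im[130:200,280:410],cv2.imread("pics/s1.png")[130:200,280:410]]),None,fx=3,fy=3,interpolation=cv2.INTER_CUBIC))
E
```

```text
clock: 12.25
position: [484.6, -254.7, 39.7]
ee_rot: [3.134, -0.208, 0.001]
force: [-0.8, 0.9, 3.4]
opening: 21.8
grip_force: 20.0
clock: 13.05
position: [484.7, -254.7, 56.1]
ee_rot: [3.134, -0.208, 0.001]
force: [-0.1, 0.0, -2.1]
opening: 21.9
grip_force: 1.0
```

View pics/s3c.png

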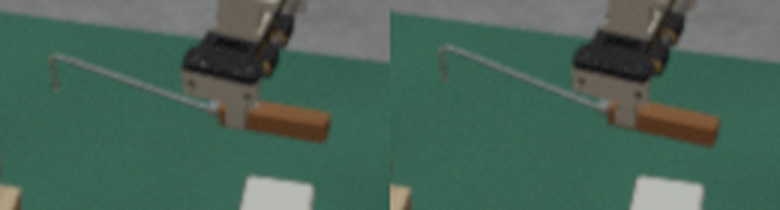

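It works: the nose stays down (tip 3.7 px lower, tail higher). I'll lift another 20 mm and then grip firmly.

```bash
python3 -m jog '0 0 -.1 0 21.95;0 0 -.1 0 21.95;0 0 -.1 0 21.95;0 0 -.1 0 21.95;0 0 -.1 0 21.95;0 0 -.03 0 21.95;0 0 0 0 21.95;0 0 0 0 21.95' 3; python3 -m jog '0 0 0 0 5;0 0 0 0 5;0 0 0 0 5;0 0 0 0 5;0 0 0 0 5' 60;  python3 - <<'E'
from h import *
print(bot.read_state()["force"])
im=viewer.read_camera("side"); cv2.imwrite("pics/s4.png",im)
cv2.imwrite("pics/s4c.png",cv2.resize(im[120:210,275:410],None,fx=5,fy=5,interpolation=cv2.INTER_CUBIC))
E
```

```text
clock: 13.9
position: [484.4, -254.5, 76.5]
ee_rot: [-3.135, 0.208, 0.0]
force: [-0.0, -0.4, -0.4]
opening: 22.1
grip_force: 1.0
clock: 14.4
position: [484.5, -254.5, 76.6]
ee_rot: [-3.135, 0.208, 0.0]
force: [-0.3, -0.3, -0.1]
opening: 21.6
grip_force: 60.0
[-0.26946885 -0.26465992 -0.08508965]
```

View pics/s4c.png

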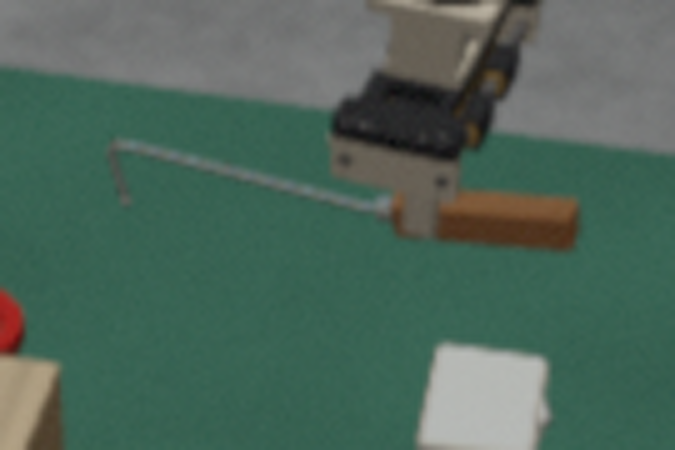

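```bash
python3 - <<'E'
from h import *
print(plane(cam("side"),(299.9,160.4),12))
E
python3 -m jog '0 0 -.3 0 5;0 0 -.5 0 5;0 0 -.5 0 5;0 0 -.5 0 5;0 0 -.4 0 5;0 0 0 0 5' 60 && python3 -m jog '0 0 0 -1 5;0 0 0 -1 5;0 0 0 -1 5;0 0 0 -1 5;0 0 0 -1 5;0 0 0 -1 5;0 0 0 -1 5;0 0 0 -1 5;0 0 0 -1 5;0 0 0 -1 5;0 0 0 -1 5;0 0 0 -1 5;0 0 0 -1 5;0 0 0 -1 5;0 0 0 -1 5;0 0 0 -1 5;0 0 0 -1 5;0 0 0 -1 5;0 0 0 -1 5;0 0 0 -.7 5' && python3 -m jog '0 0 0 0 5;0 0 0 0 5'; python3 - <<'E'
from h import *
s=bot.read_state(); R=Ro.from_rotvec(s["ee_rot"]).as_matrix(); print(np.degrees(np.arctan2(R[1,0],R[0,0])),s["position"])
im=viewer.read_camera("top"); cv2.imwrite("pics/t2.png",im)
E
```

```text
[ 678.59622736 -279.51504185   12.        ]
clock: 15.05
position: [485.4, -255.1, 167.3]
ee_rot: [3.133, -0.208, 0.006]
force: [0.7, 0.7, -1.2]
opening: 21.5
grip_force: 60.0
clock: 17.05
position: [484.2, -254.4, 164.1]
ee_rot: [-2.199, -2.242, 0.0]
force: [-0.2, -1.0, -1.6]
opening: 21.4
grip_force: 60.0
clock: 17.25
position: [484.3, -254.5, 164.3]
ee_rot: [-2.206, -2.237, 0.0]
force: [-0.3, 0.8, -1.9]
opening: 21.5
grip_force: 60.0
90.79890475540756 [ 484.3117167  -254.48180217  164.30791045]
```

```bash
python3 -m jog '.6 .67 .37 0 5;.6 .67 .37 0 5;.6 .67 .37 0 5;.6 .67 .37 0 5;0 0 0 0 5;0 0 0 0 5;0 0 0 0 5' && python3 - <<'E'
from h import *
s=bot.read_state(); R=Ro.from_rotvec(s["ee_rot"]).as_matrix(); print(np.degrees(np.arctan2(R[1,0],R[0,0])),s["position"])
t=viewer.read_camera("top"); d=viewer.read_camera("side"); cv2.imwrite("pics/t3.png",t); cv2.imwrite("pics/d3.png",d)
X=s["position"]+R@[197.5,0,64.5]; print(X,proj(cam("top"),X),proj(cam("side"),X))
a=cv2.resize(t[130:230,210:330],None,fx=4,fy=4,interpolation=cv2.INTER_CUBIC)
x,y=proj(cam("side"),X)[0].astype(int); b=cv2.resize(d[y-50:y+50,x-45:x+45],None,fx=4,fy=4,interpolation=cv2.INTER_CUBIC); print(x-45,y-50)
cv2.imwrite("pics/e3.png",np.hstack([a[:400],b[:400]])[:, :800])
E
```

```text
clock: 18.0
position: [589.7, -157.5, 105.8]
ee_rot: [2.205, 2.238, -0.0]
force: [-0.2, 0.3, -0.0]
opening: 21.1
grip_force: 60.0
90.84289443009821 [ 589.74780083 -157.51063332  105.77271772]
[586.85121544  39.95615068  41.23606915] [[299.4036629  177.49525045]] [[301.52534592 231.19781134]]
256 181
```

View pics/e3.png

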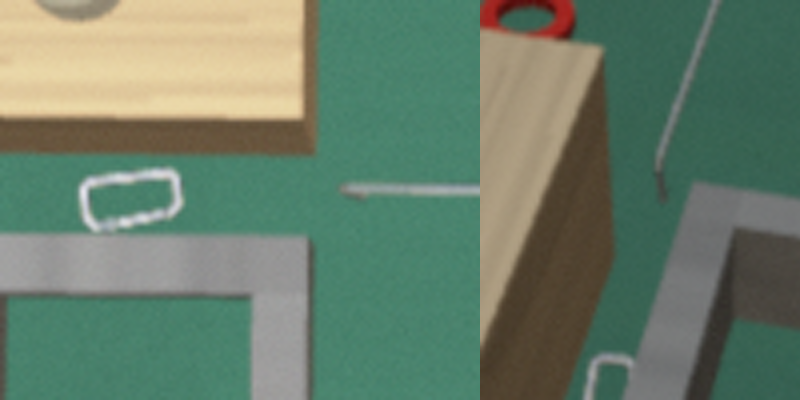

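```bash
python3 - <<'E'
from h import *
np.set_printoptions(precision=1,suppress=True)
t=cam("top"); print(proj(t,[[585.8,175.2,14.5],[588.3,147.5,14.5],[584,202,14.5]]))
C=lambda u,v:(210+(u+.5)/4-.5,130+(v+.5)/4-.5)
print(plane(t,C(131,200),14.5),plane(t,C(178,191),14.5),plane(t,C(84,208),14.5)); print("tip",plane(t,C(357,195),41))
c=cam("side"); print("side tip",plane(c,(301.6,230.3),41))
E
```

```text
[[242.1 177.4]
 [254.  176.7]
 [230.7 177.9]]
[580.6 174.5  14.5] [586.6 147.1  14.5] [575.1 201.9  14.5]
tip [584.8  41.1  41. ]
side tip [587.5  36.7  41. ]
```

```bash
cat > f.py <<'E'
from h import *
import sys
n=int(sys.argv[1]) if len(sys.argv)>1 else 3
F=[];W=[]
for _ in range(n):
    viewer.read_camera("top"); s=bot.read_state(); F.append(s["force"]); W.append(s["wrist_torque"])
print(np.round(s["position"],1),"t",round(s["clock"],2),"F",np.round(np.mean(F,0),2),"W",np.round(np.mean(W,0),3),"sd",np.round(np.std(F,0)[2],2),np.round(np.std(W,0),3)[0], "tip", np.round(s["position"]+Ro.from_rotvec(s["ee_rot"]).as_matrix()@[197.5,0,64.5],1))
E
python3 -m jog '.7625 0 0 0 5;.7625 0 0 0 5;.7625 0 0 0 5;.7625 0 0 0 5;0 0 .2 0 5;0 0 .3 0 5;0 0 0 0 5;0 0 0 0 5;0 0 0 0 5;0 0 0 0 5'; python3 f.py 8; cp f.py /dev/null; python3 - <<'E'
from h import *
cv2.imwrite("pics/t4.png",cv2.resize(viewer.read_camera("top")[150:210,220:300],None,fx=7,fy=7,interpolation=cv2.INTER_CUBIC))
E
```

```text
clock: 19.1
position: [588.4, -35.4, 85.7]
ee_rot: [2.204, 2.238, 0.0]
force: [0.1, -0.3, -1.2]
opening: 21.6
grip_force: 60.0
[588.2 -34.9  85.5] t 19.5 F [ 0.13  0.31 -1.12] W [-0.076 -0.104 -0.   ] sd 0.37 0.042 tip [585.1 162.6  21. ]
```

View pics/t4.png

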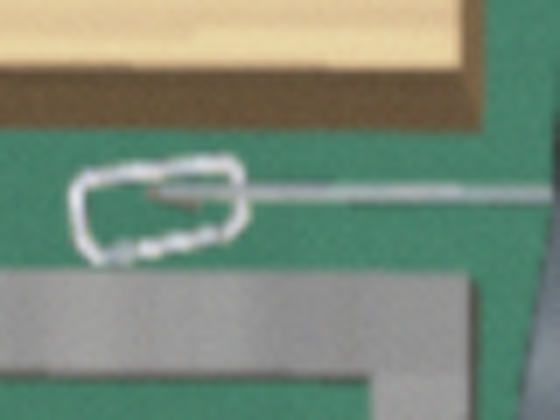

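Final look: the tip is inside the eye at crop (195,203), with the near bar at x≈240, about 13 mm away. That was my last picture, so from here I work by touch and image code. Setting down now.

```bash
sed -i 's/^print(/print("tipF",round((np.mean(W,0)[0]+.076)\/.1975,2),/' f.py; python3 -m jog '0 0 .09 0 5;0 0 .08 0 5;0 0 0 0 5;0 0 0 0 5'; python3 f.py 3; python3 -m jog '0 0 .05 0 5;0 0 0 0 5;0 0 0 0 5'|grep force; python3 f.py 3
```

```text
clock: 19.95
position: [588.2, -34.9, 78.5]
ee_rot: [-2.204, -2.239, 0.0]
force: [0.9, 0.9, -0.6]
opening: 21.5
grip_force: 60.0
tipF 0.08 [588.3 -34.9  78.7] t 20.1 F [-0.03 -0.1  -0.68] W [-0.06  -0.087 -0.015] sd 0.51 0.023 tip [585.2 162.6  14.2]
force: [-0.2, -1.3, -1.2]
grip_force: 60.0
tipF 0.08 [588.2 -34.9  76.6] t 20.55 F [ 0.21 -0.47 -0.63] W [-0.061 -0.09  -0.035] sd 0.45 0.023 tip [585.1 162.6  12.1]
```

```bash
python3 -m jog '0 0 .04 0 5;0 0 0 0 5;0 0 0 0 5'|grep -w force:; python3 f.py 3;python3 -m jog '0 0 .03 0 5;0 0 0 0 5;0 0 0 0 5'|grep -w force:; python3 f.py 3
```

```text
force: [-0.3, -0.8, 0.9]
tipF 0.73 [588.3 -34.9  75.1] t 21.0 F [ 0.48 -0.73  0.47] W [ 0.068 -0.119 -0.033] sd 0.58 0.03 tip [585.2 162.5  10.6]
force: [-0.2, -1.0, 1.4]
tipF 1.02 [588.3 -35.   73.9] t 21.45 F [-0.1  -1.87  1.61] W [ 0.126 -0.095 -0.022] sd 0.35 0.012 tip [585.2 162.5   9.4]
```

```bash
cat > f.py <<'E'
from h import *
import sys
n=int(sys.argv[1]) if len(sys.argv)>1 else 4
F=[];W=[]
for _ in range(n):
    im=viewer.read_camera("top"); s=bot.read_state(); F.append(s["force"]); W.append(s["wrist_torque"])
f=np.mean(F,0); w=np.mean(W,0)
# tip force from Fz, and from torque corrected for Fy (reference ~.178 above the tip)
print("t",round(s["clock"],2),"tipF",round(f[2]+.97,2),"torqF",round((w[0]+.07-.178*f[1])/.1975,2),"Fxy",np.round(f[:2],2),"tip",np.round(s["position"]+Ro.from_rotvec(s["ee_rot"]).as_matrix()@[197.5,0,64.5],1))
E
python3 -m jog '0 0 -.02 0 5;-.15 0 0 0 5;-.15 0 0 0 5;0 0 0 0 5;0 0 0 0 5'|grep -w force:; python3 f.py; python3 -m jog '-.12 0 0 0 5;-.12 0 0 0 5;0 0 0 0 5'|grep -w force:; python3 f.py
```

```text
force: [0.1, -1.4, 1.8]
t 22.15 tipF 2.22 torqF 1.5 Fxy [ 0.08 -1.08] tip [585.3 150.6  10.1]
force: [-0.7, -2.3, 1.7]
t 22.65 tipF 2.36 torqF 2.12 Fxy [-0.16 -1.77] tip [585.5 140.8  10.2]
```

```bash
cat > car.py <<'E'
from h import *
# carabiner pixels: bright, low-saturation, in the gap band of the top image
im=viewer.read_camera("top"); hsv=cv2.cvtColor(im,cv2.COLOR_BGR2HSV)
m=((hsv[...,1]<70)&(hsv[...,2]>150)).astype(np.uint8); m[:169]=0; m[188:]=0; m[:,:205]=0; m[:,360:]=0
ys,xs=np.nonzero(m); c=cam("top")
h=np.bincount(xs,minlength=640); print("cols",[(i,int(h[i])) for i in range(640) if h[i]])
if len(xs):
    e=[plane(c,(x,ys.mean()),14.5)[1] for x in (xs.min()-.5,xs.max()+.5)]; print("y far/near",np.round(e,1),"rows",ys.min(),ys.max())
E
python3 car.py; python3 - <<'E'
import cv2,numpy as np
im=cv2.imread("pics/top0.png"); hsv=cv2.cvtColor(im,cv2.COLOR_BGR2HSV)
m=((hsv[...,1]<70)&(hsv[...,2]>150)); m[:169]=0; m[188:]=0; m[:,:205]=0; m[:,360:]=0
ys,xs=np.nonzero(m); print(xs.min(),xs.max(),ys.min(),ys.max(),len(xs))
E
```

```text
cols [(235, 2), (236, 10), (237, 12), (238, 6), (239, 6), (240, 3), (241, 6), (242, 7), (243, 7), (244, 6), (245, 6), (246, 6), (247, 6), (248, 6), (249, 5), (250, 5), (251, 6), (252, 6), (253, 8), (254, 9), (255, 8), (256, 6), (257, 8), (258, 12), (259, 11), (260, 9), (261, 3), (262, 3), (263, 2), (264, 2), (265, 2), (266, 1), (267, 1), (268, 1), (269, 1), (270, 1), (271, 1), (272, 1), (273, 1), (274, 1), (275, 1), (276, 2), (277, 1), (278, 2), (279, 2), (280, 1), (281, 1), (282, 2), (283, 1), (284, 2), (285, 2), (286, 2), (287, 2), (288, 2), (289, 1), (290, 1), (291, 2), (292, 2), (293, 1), (294, 1), (295, 1), (296, 1), (297, 1), (298, 1), (299, 1), (300, 1), (301, 1), (302, 2), (303, 2), (304, 2), (305, 2), (306, 2), (307, 2), (308, 2), (309, 2), (310, 2)]
y far/near [193.1  14.4] rows 172 187
230 255 172 187 156
```

```bash
cat > car.py <<'E'
from h import *
def car(im):
    hsv=cv2.cvtColor(im,cv2.COLOR_BGR2HSV)
    m=((hsv[...,1]<70)&(hsv[...,2]>150)); m[:166]=0; m[190:]=0; m[:,:205]=0; m[:,380:]=0
    h=m.sum(0); k=np.nonzero(h>=3)[0]; c=cam("top")
    return [float(round(plane(c,(x,178),14.5)[1],0)) for x in (k.min()-.5,k.max()+.5)]
E
sed -i 's/^from h import \*/from h import *\nfrom car import car/; $ s/$/\nprint("car far,near",car(im))/' f.py
python3 -m jog '-.12 0 -.015 0 5;-.12 0 0 0 5;0 0 0 0 5'|grep -w force:; python3 f.py
```

```text
force: [1.2, -0.7, 1.4]
t 23.2 tipF 1.69 torqF 1.76 Fxy [-0.12 -1.45] tip [585.6 131.3  10.7]
car far,near [184.0, 83.0]
```

```bash
python3 -m jog '-.12 0 0 0 5;-.12 0 0 0 5;0 0 0 0 5'|grep -w force:; python3 f.py
```

```text
force: [-0.4, -1.3, -0.5]
t 23.7 tipF 1.31 torqF 1.08 Fxy [-0.39 -1.05] tip [585.7 121.7  10.7]
car far,near [172.0, -9.0]
```

```bash
python3 -m jog '-.12 0 0 0 5;0 0 0 0 5;0 0 0 0 5'|grep -w force:; python3 f.py
```

```text
force: [-0.4, -1.3, 0.2]
t 24.2 tipF 0.75 torqF 0.87 Fxy [ 0.08 -0.92] tip [585.8 117.   10.7]
car far,near [170.0, -9.0]
```

```bash
python3 -m jog '-.1 0 .015 0 5;-.1 0 .015 0 5;0 0 0 0 5'|grep -w force:; python3 f.py
```

```text
force: [-0.9, -1.5, 0.6]
t 24.7 tipF 1.05 torqF 1.22 Fxy [ 0.14 -1.31] tip [586.  108.9   9.6]
car far,near [160.0, -26.0]
```

```bash
python3 -m jog '-.1 0 .018 0 5;-.1 0 .018 0 5;0 0 0 0 5'|grep -w force:; python3 f.py
```

```text
force: [0.2, -1.1, 0.2]
t 25.2 tipF 1.48 torqF 1.3 Fxy [-0.13 -1.36] tip [586.2 100.8   8.1]
car far,near [153.0, -35.0]
```

```bash
python3 -m jog '-.1 0 .014 0 5;-.1 0 .014 0 5;0 0 0 0 5'|grep -w force:; python3 f.py
```

```text
force: [0.6, -1.4, 1.1]
t 25.7 tipF 1.95 torqF 1.88 Fxy [-0.04 -1.9 ] tip [586.3  92.8   7. ]
car far,near [144.0, -40.0]
```

```bash
python3 -m jog '-.1 0 0 0 5;-.1 0 0 0 5;0 0 0 0 5'|grep -w force:; python3 f.py
```

```text
force: [0.1, -0.4, 0.7]
t 26.2 tipF 1.81 torqF 1.05 Fxy [-0.29 -0.86] tip [586.4  84.9   7. ]
car far,near [134.0, -30.0]
```

```bash
python3 -m jog '-.1 0 -.005 0 5;-.1 0 -.005 0 5;0 0 0 0 5'|grep -w force:; python3 f.py
```

```text
force: [0.3, -1.3, -0.5]
t 26.7 tipF 0.91 torqF 0.6 Fxy [-0.2  -0.39] tip [586.4  76.9   7.4]
car far,near [127.0, -37.0]
```

```bash
python3 -m jog '-.1 0 .005 0 5;-.1 0 .005 0 5;0 0 0 0 5'|grep -w force:; python3 f.py
```

```text
force: [0.1, -1.3, 0.1]
t 27.2 tipF 1.01 torqF 1.79 Fxy [-0.06 -1.23] tip [586.7  68.9   7. ]
car far,near [120.0, -73.0]
```

```bash
python3 -m jog '-.1 0 0 0 5;-.1 0 0 0 5;0 0 0 0 5'|grep -w force:; python3 f.py
```

```text
force: [0.6, -1.2, 1.4]
t 27.7 tipF 2.29 torqF 2.18 Fxy [ 0.04 -1.41] tip [586.9  60.8   7.1]
car far,near [113.0, -85.0]
```

```bash
python3 -m jog '-.1 0 -.02 0 5;-.1 0 -.02 0 5;0 0 0 0 5'|grep -w force:; python3 f.py
```

```text
force: [-0.5, -0.9, 2.0]
t 28.2 tipF 1.61 torqF 1.34 Fxy [-0.23 -0.77] tip [586.8  52.9   8.6]
car far,near [104.0, -59.0]
```

```bash
python3 -m jog '-.1 0 -.016 0 5;-.1 0 -.016 0 5;0 0 0 0 5'|grep -w force:; python3 f.py
```

```text
force: [-0.5, -1.5, 0.3]
t 28.7 tipF 1.33 torqF 1.54 Fxy [-0.43 -0.92] tip [587.   44.9   9.9]
car far,near [97.0, -104.0]
```

```bash
python3 -m jog '-.1 0 -.016 0 5;-.1 0 -.016 0 5;0 0 0 0 5'|grep -w force:; python3 f.py
```

```text
force: [0.3, 0.3, 1.8]
t 29.2 tipF 1.54 torqF 1.41 Fxy [ 0.19 -0.61] tip [587.1  36.9  11.2]
car far,near [87.0, -75.0]
```

```bash
python3 -m jog '-.1 0 -.014 0 5;-.1 0 -.014 0 5;0 0 0 0 5'|grep -w force:; python3 f.py
```

```text
force: [-0.1, -1.2, 0.6]
t 29.7 tipF 1.63 torqF 1.45 Fxy [ 0.1  -0.69] tip [587.3  28.8  12.3]
car far,near [80.0, -80.0]
```

```bash
python3 -m jog '-.1 0 -.013 0 5;-.1 0 -.013 0 5;0 0 0 0 5'|grep -w force:; python3 f.py
```

```text
force: [0.3, -1.9, 1.0]
t 30.2 tipF 1.96 torqF 1.93 Fxy [ 0.15 -1.04] tip [587.4  20.8  13.3]
car far,near [73.0, -92.0]
```

```bash
python3 -m jog '-.1 0 -.018 0 5;-.1 0 -.018 0 5;0 0 0 0 5'|grep -w force:; python3 f.py
```

```text
force: [0.1, -1.0, 0.4]
t 30.7 tipF 2.24 torqF 1.68 Fxy [ 0.33 -1.  ] tip [587.5  12.8  14.8]
car far,near [64.0, -111.0]
```

```bash
python3 -m jog '-.1 0 -.018 0 5;-.1 0 -.018 0 5;0 0 0 0 5'|grep -w force:; python3 f.py
```

```text
force: [-0.2, -1.2, 0.6]
t 31.2 tipF 1.67 torqF 1.32 Fxy [ 0.13 -0.75] tip [587.6   4.9  16.2]
car far,near [57.0, -115.0]
```

```bash
python3 -m jog '-.1 0 -.011 0 5;-.1 0 -.011 0 5;0 0 0 0 5'|grep -w force:; python3 f.py
```

```text
force: [-0.6, -0.2, 0.7]
t 31.7 tipF 0.95 torqF 1.27 Fxy [ 0.13 -0.83] tip [587.7  -3.1  17. ]
car far,near [47.0, -115.0]
```

```bash
python3 -m jog '-.1 0 0 0 5;-.1 0 0 0 5;0 0 0 0 5'|grep -w force:; python3 f.py
```

```text
force: [-0.1, -1.5, 0.6]
t 32.2 tipF 1.52 torqF 1.46 Fxy [ 0.64 -1.18] tip [587.9 -11.1  17.1]
car far,near [40.0, -123.0]
```

```bash
python3 -m jog '-.1 0 0 0 5;-.1 0 0 0 5;0 0 0 0 5'|grep -w force:; python3 f.py
```

```text
force: [-0.7, -0.5, 1.1]
t 32.7 tipF 1.52 torqF 1.08 Fxy [-0.31 -1.11] tip [588.  -19.2  17.1]
car far,near [33.0, -142.0]
```

```bash
python3 -m jog '-.1 0 .006 0 5;-.1 0 .006 0 5;0 0 0 0 5'|grep -w force:; python3 f.py
```

```text
force: [0.2, -1.3, 1.2]
t 33.2 tipF 1.99 torqF 1.16 Fxy [ 0.17 -0.93] tip [588.2 -27.1  16.6]
car far,near [24.0, -123.0]
```

```bash
python3 -m jog '-.1 0 .008 0 5;-.1 0 .008 0 5;0 0 0 0 5'|grep -w force:; python3 f.py
```

```text
force: [-0.8, -1.4, 0.1]
t 33.7 tipF 1.01 torqF 1.25 Fxy [-0.47 -1.41] tip [588.3 -35.1  15.9]
car far,near [17.0, -115.0]
```

```bash
python3 -m jog '-.1 0 .016 0 5;-.1 0 .016 0 5;0 0 0 0 5'|grep -w force:; python3 f.py; python3 -c "
from h import *
cv2.imwrite('pics/t5.png',viewer.read_camera('top')); cv2.imwrite('pics/d5.png',viewer.read_camera('side'))"
```

```text
force: [-0.1, -1.0, 0.7]
t 34.2 tipF 1.72 torqF 1.29 Fxy [ 0.05 -1.57] tip [588.4 -43.2  14.7]
car far,near [10.0, -120.0]
```

```bash
python3 -m jog '0 0 -.02 0 5;.1 0 -.01 0 5;.08 0 -.015 0 5;0 0 0 0 5;0 0 -.1 0 5;0 0 -.2 0 5;0 0 -.4 0 5;0 0 -.6 0 5;0 0 -.7 0 5;0 0 -.4 0 5;0 0 -.2 0 5;0 0 0 0 5;0 0 0 0 5'; python3 f.py 6; python3 - <<'E'
from h import *
s=bot.read_state(); R=Ro.from_rotvec(s["ee_rot"]).as_matrix(); y=np.degrees(np.arctan2(R[1,0],R[0,0]))
d=R.T@(np.array([484.5,-254.6,0])-s["position"]); print("yaw",y,"shift units",d[:2]/40,"turn units",(y+7.54)/5,s["position"])
a=viewer.read_camera("top"); cv2.imwrite("pics/t6.png",a)
hsv=cv2.cvtColor(a,cv2.COLOR_BGR2HSV); m=((hsv[...,1]<70)&(hsv[...,2]>150)); 
for r in range(166,194): print("".join("#" if v else "." for v in m[r,290:350]))
E
```

```text
clock: 35.6
position: [591.0, -233.2, 184.5]
ee_rot: [-2.203, -2.238, 0.0]
force: [0.8, 0.6, -1.0]
opening: 21.5
grip_force: 60.0
t 35.9 tipF 0.1 torqF -0.19 Fxy [0.21 0.14] tip [588.  -35.7 120. ]
car far,near [10.0, -146.0]
yaw 90.90575186281507 shift units [-0.49511392 -2.67116568] turn units 19.689150372563013 [ 591.17806939 -233.19060265  184.37789528]
............................................................
............................................................
............................................................
............................................................
............................................................
............................................................
............................................................
..........................##############...#################
........................#################..#################
........................################......###.......####
........................###....................###..........
........................##.....................###..........
........
[... 267 characters left out ...]
...............###...........
.......................####...............##.####...........
........................####################.###............
.........................###################.##.............
..........................###############...................
............................................................
............................................................
............................................................
............................................................
............................................................
............................................................
............................................................
```

The carabiner stays put, about 57 mm clear of the gap. Now I'll return the rod.

```bash
python3 -m jog '-.165 -.89 0 0 5;-.165 -.89 0 0 5;-.165 -.89 0 0 5;0 0 0 0 5;0 0 0 0 5' >/dev/null; python3 -m jog '0 0 0 1 5;0 0 0 1 5;0 0 0 1 5;0 0 0 1 5;0 0 0 1 5;0 0 0 1 5;0 0 0 1 5;0 0 0 1 5;0 0 0 1 5;0 0 0 1 5;0 0 0 1 5;0 0 0 1 5;0 0 0 1 5;0 0 0 1 5;0 0 0 1 5;0 0 0 1 5;0 0 0 1 5;0 0 0 1 5;0 0 0 1 5;0 0 0 .69 5'>/dev/null;  python3 -m jog '0 0 1 0 5;0 0 .9 0 5;0 0 .5 0 5;0 0 .1 0 5;0 0 0 0 5;0 0 0 0 5;0 0 0 0 5'; python3 - <<'E'
from h import *
F=[]
for _ in range(6): viewer.read_camera("side"); s=bot.read_state(); F.append(s["force"])
R=Ro.from_rotvec(s["ee_rot"]).as_matrix(); y=np.degrees(np.arctan2(R[1,0],R[0,0]))
d=R.T@(np.array([484.5,-254.6,76.5])-s["position"]); print("t",s["clock"],"yaw",y,"shift units",d/40,np.mean(F,0),s["position"])
E
```

```text
clock: 39.15
position: [485.6, -255.1, 86.2]
ee_rot: [3.134, -0.206, 0.003]
force: [0.7, 0.9, -1.3]
opening: 21.8
grip_force: 60.0
t 39.45 yaw -7.546811380280854 shift units [-0.01279503 -0.00483303  0.21935437] [-0.08446979  0.15965868 -0.86532974] [ 484.97820239 -254.85668319   85.27444547]
```

Tip is about 9 mm above the board. I'll lower to touch, ease the grip and lay it flat.

```bash
python3 -m jog '-.01 0 .1 0 5;0 0 .1 0 5;0 0 .02 0 5;0 0 0 0 5;0 0 0 0 5'|grep -E "posi|force"; python3 -m jog '0 0 0 0 21.95;0 0 0 0 21.95;0 0 0 0 21.95;0 0 .1 0 21.95;0 0 .1 0 21.95;0 0 .1 0 21.95;0 0 .1 0 21.95;0 0 0 0 21.95;0 0 0 0 21.95' 3; python3 -m jog '0 0 .1 0 21.95;0 0 .1 0 21.95;0 0 .1 0 21.95;0 0 .1 0 21.95;0 0 0 0 21.95;0 0 0 0 21.95;0 0 0 0 21.95' 3
```

```text
position: [484.5, -254.7, 76.1]
force: [-0.5, -0.1, -1.3]
grip_force: 60.0
clock: 40.85
position: [484.5, -254.7, 60.0]
ee_rot: [-3.135, 0.207, 0.0]
force: [-0.6, 0.0, -0.5]
opening: 21.6
grip_force: 1.0
clock: 41.55
position: [484.5, -254.7, 44.3]
ee_rot: [3.135, -0.207, 0.0]
force: [-0.6, 0.6, -1.0]
opening: 22.0
grip_force: 1.0
```

```bash
python3 -m jog '0 0 .06 0 21.95;0 0 .05 0 21.95;0 0 0 0 21.95;0 0 0 0 21.95' 3 | grep -E "posi|force"; python3 -m jog '0 0 0 0 22.1;0 0 0 0 22.1;0 0 0 0 30;0 0 0 0 45;0 0 0 0 60;0 0 0 0 60;0 0 0 0 60;0 0 -.3 0 60;0 0 -.6 0 60;0 0 -1 0 60;0 0 -1 0 60;0 0 -1 0 60;0 0 -1 0 60;-.8 0 -1 0 60;-1 0 0 0 60;-1 0 0 0 60;-1 0 0 0 60;-1 0 0 0 60;0 0 0 0 60;0 0 0 0 60' 3; python3 - <<'E'
from h import *
for n in ("top","side"):
    im=viewer.read_camera(n); cv2.imwrite(f"pics/{n}9.png",im); a=cv2.imread(f"pics/{n}0.png")
    d=(np.abs(im.astype(int)-a).sum(2)>90).astype(np.uint8)
    k,_,st,ce=cv2.connectedComponentsWithStats(cv2.morphologyEx(d,cv2.MORPH_CLOSE,np.ones((5,5))))
    print(n,[st[i].tolist() for i in range(1,k) if st[i][4]>12])
    # wood-grip mask before / after
    for q in (a,im):
        h=cv2.cvtColor(q,cv2.COLOR_BGR2HSV); m=(h[...,0]<18)&(h[...,1]>120)&(h[...,2]>60)
        r=np.zeros_like(m); 
        if n=="top": r[205:275,405:440]=1
        else: r[155:190,340:400]=1
        ys,xs=np.nonzero(m&r); print("  grip",len(xs),xs.mean().round(2),ys.mean().round(2),np.degrees(.5*np.arctan2(2*np.cov(xs,ys)[0,1],xs.var()-ys.var())).round(1))
E
```

```text
position: [484.4, -254.7, 39.7]
force: [-0.1, 0.2, -0.4]
grip_force: 1.0
clock: 43.95
position: [294.8, -229.8, 275.8]
ee_rot: [3.133, -0.208, 0.003]
force: [0.3, -0.5, -0.2]
opening: 59.7
grip_force: 0.0
top [[431, 138, 10, 45, 139], [229, 172, 27, 16, 183], [313, 173, 27, 14, 182], [429, 185, 4, 8, 14], [214, 312, 347, 88, 13603], [589, 378, 51, 22, 680]]
  grip 438 421.62 239.76 -82.3
  grip 438 422.0 240.37 -81.7
side [[424, 0, 122, 269, 12048], [536, 0, 104, 205, 10383], [424, 69, 39, 37, 620], [440, 108, 4, 7, 14], [514, 126, 13, 11, 89], [637, 173, 3, 14, 23], [633, 189, 7, 10, 20], [607, 203, 33, 26, 545], [300, 212, 14, 16, 93], [533, 227, 38, 22, 206], [281, 269, 14, 22, 86]]
  grip 309 370.11 174.28 13.3
  grip 307 370.64 174.14 13.5
```

The rod is back within about 1.5 mm and 0.6°. Only the rod and the carabiner differ from the first pictures, apart from the arm. Handing in.

```bash
python3 -c "
from cell import bot
print(bot.close_job())"
```

```text
the job is handed in; nothing more can be done
None
```

The job is handed in at about 44 s: by the cameras, the whole carabiner lies about 57 mm clear of the gap, drawn out with the hook (tip readings stayed under about 2.7 N), and the rod is back within about 1.5 mm of where it lay, with nothing else seen to have moved; while I was getting the rod tilted in the fingers, it slipped once and dropped about 16 mm onto the flat board.

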